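# Load a bar pendant blank in the desktop engraver

### The arm

A 7-joint arm with a two-finger parallel gripper is mounted at the origin on the work surface. World frame = base frame: x ahead of the robot, y to its left, z up, the work surface at z = 0. Lengths are in m, angles in rad, forces in N, time in s.
With the tool pointing down it reaches from about 0.425 to 1.025 m from the base axis. Payload 9.4 kg.
Tool frame: the origin (TCP) lies midway between the tips of the shut fingers; the grasp point (between the pads) lies 19 mm behind it; z points along the fingers, y is the line along which they close (so a half turn about z gives the same grasp; the last joint's range is limited). The gripper opens to 85 mm and grips with 20 to 120 N. Pads are 22 mm wide; open, the fingers measure 114 mm over their backs; the gripper's body (76 mm by 85 mm) begins 54 mm behind the grasp point. The pads swing forward as they close: fully open they stand 13 mm farther back than shut.
Start: joints at [-1.224, 0.599, -0.003, 1.599, 0.002, 0.943, -0.08], TCP at [0.298, 0.661, 0.231] pointing down, gripper open.
Joint ranges: [-2.57, 2.57], [-0.35, 1.97], [-1.29, 1.29], [0.11, 2.56], [-1.05, 4.19], [0.11, 1.86], [-2.63, 2.63]. Speed limits (rad/s): [2.22, 2.22, 3.01, 3.01, 3.14, 3.14, 3.14].

### API

Orientations are given as [roll, pitch, yaw] about the fixed x, y, z axes, in that order (R = Rz(yaw) Ry(pitch) Rx(roll)).
In Python, from plant import bot, snapshot gives the robot as it stands.
- The arm moves only by the shell command python3 -m jog 'ROWS'. ROWS is JSON, one flat list of numbers, 7 for each row, row after row: the shift along the tool's x, y, z in mm, then the turn, a rotation vector about the tool's x, y, z in degrees, then the closure, from -1 (fully open) to 1 (shut). A call has exactly 5 rows; each row shifts and turns the commanded pose from where the row before left it, along the tool's axes as they then stand; what a row does not reach is not made up. A row lasts 1/12 s, in which the tool goes at most 41.7 mm and 7.16 degrees, less where a joint would pass 70% of its speed; a pose out of reach is approached as far as the arm can. A call is refused whole if a number of a shift passes 41.7 or a number of a turn 7.16, either way. A call with a gripper value outside its range is refused whole. The fingers move at their own pace and stop on an object; the grip force is fixed at half the most. Time passes only in rows, so rows that do not move let the fingers close, or fill a call up. It gives the time, the measured TCP pose, the force, the opening and the grip force at its end, in the units of the state.
- bot.state(): the state, without advancing time (a new reading comes with each control period).
- snapshot(name): name is "scene" or "side" or "wrist"; returns a dict with "image" (480x640x3 uint8, blue, green, red), "fx", "fy", "cx", "cy" (pixels), "extrinsics" (4x4, takes a point from world to camera coordinates); the wrist camera has in their place "T_tool_cam" (4x4, takes a point from camera to tool coordinates, whose origin is the TCP and whose axes are the flange's). Camera axes: x right, y down, z forward; pixel columns grow to the right and rows downward; lengths in m; the calibration is good to about 2 mm. A picture is of the moment at which its call begins: read the wrist's pose just before it. There is no depth.
- bot.job_done(): hands the job in; it is judged then, once.
The state is a dict: "time_s": time; "joint_positions": joint angles; "qd": joint speeds; "joint_torque": joint torques, N m; "position": TCP position; "eef_rot": TCP orientation; "contact_force": force on the tool from outside, world axes, zero at the start; "ft_torque": the same for the moment, N m; "finger_gap": opening from 0.0 (shut) to 1.0 (fully open); "gripper_force": force on a finger pad.
Only numpy, scipy, OpenCV 4.12 (cv2) and the standard library are available. Lean on these libraries where they do the work, as an engineer would, in place of code of your own. Each camera call takes 0.05 s, during which the arm holds its last target. There are 200 camera calls.

### The job

Set up the engraver for the bar pendant: plug the loose steel stop with the rectangular foot fully down into the empty socket in the engraver's sliding stage, then lay the rectangular brass bar flat on the stage, centred on the scribed cross midway between the two stops and pointing straight from one stop to the other. Then slide the stage fully home under the engraving head without disturbing the bar, let go, and leave everything else on the bench where it is.

Things in the scene. Friction and masses are not known exactly. Their poses are not given: they have to be found in the camera images.
- engraver: white desktop engraving machine, fixed. Origin on the bench under the spindle; +x runs level from the loading side in under the head, +z up. Base 420 x 240 mm, 32 mm high. Head: front face 55 mm to the -x side of the origin, underside 155 mm above the bench; the spindle hangs down to 98 mm. Column behind (x +100 to +210 mm) and head are up to 300 mm high.
- stage (a joint): position of the sliding stage along the engraver's +x, m: 0 = fully out towards the loading side, 0.18 = fully home against its end stop (stage_mid is then under the spindle). Starts at 0 to 0.02. It stays where it is left; it takes about 3 N to start and about 5 N to move at 0.1 m/s.
- stage_mid (a point): centre of the stage's flat aluminium top (160 mm along x, 110 mm along y, 55 mm above the bench), where the two scribed lines cross. Axes are the engraver's; x is also the line from the plug-in stop's socket to the fixed stop. Moves with the stage.
- fixed_stop (a point): centre of the foot line of the steel stop that is part of the stage, 48 mm to the +x side of stage_mid: a block 16 mm (x) by 36 mm (y), 22 mm high above the stage top.
- socket (a point): centre of the mouth, level with the stage top, of the empty rectangular socket, 48 mm to the -x side of stage_mid: 17 mm (x) by 31 mm (y), 16 mm deep, its mouth chamfered 2 mm. Axes as stage_mid. With the plug-in stop home, the two stops' facing sides are 80 mm apart.
- stage_knob (a point): middle of the grip of the black upright knob on the stage's front tongue, 130 mm to the -x side of stage_mid and 20 mm above the stage top: a round grip 24 mm in diameter from 7 to 30 mm above the stage top, over a thinner neck; the tongue below it is 5 mm below the stage top.
- stop: loose steel plug-in stop, standing on its foot. Head 16 mm (its x) by 36 mm (its y), 22 mm high; foot 14 (x) by 28 mm (y), 12 mm long, its lowest 3 mm reduced to 11 x 25 mm. Origin: centre of the foot's underside, z up; the head runs from 12 to 34 mm above it. Fits either way round. Fully in, its shoulder rests on the stage top and the origin is 12 mm below that. About 100 g.
- bar: rectangular brass bar blank, 50 mm (its x) by 18 mm (its y) by 6 mm thick, lying flat. Origin at the centre of its underside, z up. Either way round is the same. About 45 g.
- round_stop: another steel stop, round: head 28 mm diameter on a round foot 18 mm diameter, 34 mm high, standing. Not wanted; leave alone.
- disc: round brass blank, 30 mm diameter, 6 mm thick. Not wanted; leave alone.
- tag: square brass blank, 26 x 26 x 6 mm. Not wanted; leave alone.
- pearl_dish: small white dish of pearls, 60 mm diameter, 16 mm high. Leave alone.
- pliers: small pliers with black handles, 150 mm long, lying on the mat, 12 mm high. Leave alone.

How it is judged:
By the outcome, as a careful person would: the job done as asked, in the order asked, and still so for the second after the job is handed in, with the robot touching nothing.
It also fails if it takes over 59 s, if anything falls off the work surface, if the arm or the gripper's body presses on something with over 40 N, if the wrist force passes 120 N, or if a joint passes its speed limit or range.

## Working session

There is one attempt and no reset: what is moved stays moved. The work goes in short steps, Python scripts to look and compute and a shell command to move; the robot and the scene stay as the last step left them, time stands still between calls to the robot, and variables do not carry over. Pictures are saved under pics/ and viewed, at most 10 in all, crops included, and the job is handed in when it is done.

```bash
ls; mkdir -p pics; python3 - <<'E'
from plant import bot,snapshot
import cv2,numpy as np,pickle
print(bot.state())
d={}
for n in("scene","side","wrist"):
    s=snapshot(n);d[n]=s;cv2.imwrite(f"pics/{n}0.png",s["image"])
    print(n,{k:np.round(v,4).tolist() for k,v in s.items() if k!="image"})
pickle.dump(d,open("d0.pkl","wb"))
E
```

```text
pics
{'time_s': 0.0, 'joint_positions': array([-1.22370837,  0.60013304, -0.00254485,  1.60015513,  0.00180628,
        0.94291028, -0.07980165]), 'qd': array([-0.00203853,  0.00021972,  0.00124812,  0.00136917,  0.00075849,
       -0.00094447,  0.00106097]), 'joint_torque': array([ 3.09018751e-04, -7.76437712e+01,  1.56450324e+00, -2.58009428e+01,
        1.22472807e-02,  9.02745291e-03, -5.01057389e-05]), 'position': array([0.2979472 , 0.66041   , 0.23040221]), 'eef_rot': array([-3.13999604e+00,  1.50617490e-04,  2.71786674e+00]), 'contact_force': array([-0.730253  ,  0.54673818,  0.35870012]), 'ft_torque': array([ 0.02034891, -0.02633785, -0.04173764]), 'gripper_force': 0.0, 'finger_gap': 0.9973342603562844}
scene {'fx': 453.4646, 'fy': 453.4646, 'cx': 322.1984, 'cy': 233.4404, 'extrinsics': [[-0.0976, 0.9952, -0.0124, 0.0085], [0.6683, 0.0563, -0.7418, -0.3109], [-0.7375, -0.0807, -0.6705, 1.3491], [0.0, 0.0, 0.0, 1.0]]}
side {'fx': 452.0437, 'fy': 452.0437, 'cx': 313.3636, 'cy': 245.2021, 'extrinsics': [[-0.954, -0.2995, -0.0131, 0.5351], [-0.1831, 0.6164, -0.7658, 0.1354], [0.2374, -0.7282, -0.6429, 0.7774], [0.0, 0.0, 0.0, 1.0]]}
wrist {'fx': 360.9869, 'fy': 360.9869, 'cx': 320.6498, 'cy': 238.7582, 'T_tool_cam': [[0.0002, -0.9503, -0.3113, 0.0802], [1.0, 0.0005, -0.0009, -0.001], [0.001, -0.3113, 0.9503, -0.1422], [0.0, 0.0, 0.0, 1.0]]}
```

View pics/scene0.png

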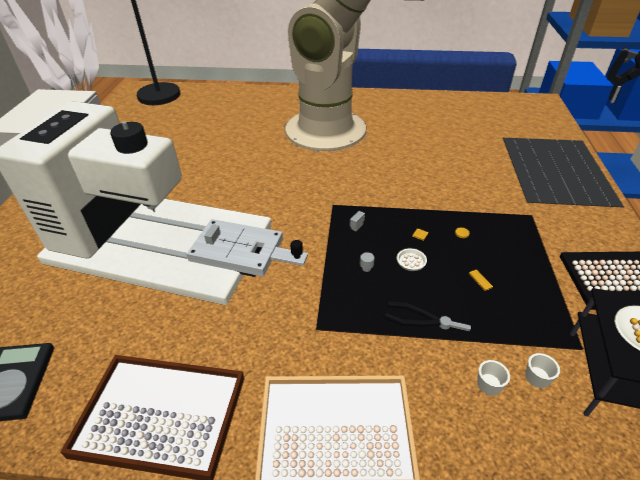

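View pics/side0.png

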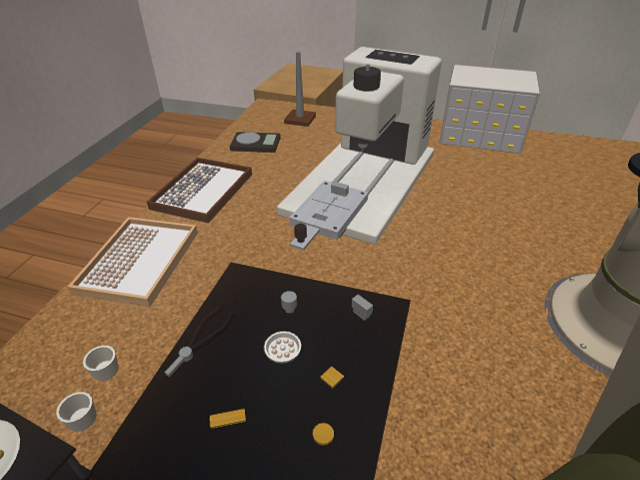

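The scene picture shows the stop at (357,221), bar (480,280), knob (297,247), fixed stop (212,234), socket (258,247) and cross (~236,241). In the side picture the same things are at (362,307), (227,418), (300,232), (340,189), (320,216) and (331,204).

```bash
cat > h.py <<'E'
import numpy as np,cv2
from scipy.spatial.transform import Rotation as R
from plant import bot,snapshot
def cam(s,st=None):
    K=np.array([[s["fx"],0,s["cx"]],[0,s["fy"],s["cy"]],[0,0,1]])
    if "extrinsics" in s: E=np.array(s["extrinsics"])
    else:
        T=np.eye(4);T[:3,:3]=R.from_euler("xyz",st["eef_rot"]).as_matrix();T[:3,3]=st["position"]
        E=np.linalg.inv(T@np.array(s["T_tool_cam"]))
    return K@E[:3]
def tri(P,Q,p,q):
    X=cv2.triangulatePoints(P,Q,np.float64(p).reshape(2,1),np.float64(q).reshape(2,1))[:,0];return X[:3]/X[3]
def onz(P,p,z):
    A=np.c_[P[:,:2],-np.array([*p,1.])];return np.linalg.solve(A,-(P[:,2]*z+P[:,3]))[:2]
def proj(P,X):
    v=P@np.append(X,1);return v[:2]/v[2]
def shot(name,f):
    st=bot.state();s=snapshot(name);cv2.imwrite(f"pics/{f}.png",s["image"]);P=cam(s,st);np.save(f"pics/{f}.npy",P);return s["image"],P,st
def rel(st,X,yaw=None):
    "shift mm in tool axes to bring TCP to X"
    return 1000*R.from_euler("xyz",st["eef_rot"]).inv().apply(np.array(X)-st["position"])
E
python3 - <<'E'
from h import *;import pickle
d=pickle.load(open("d0.pkl","rb"));P=cam(d["scene"]);Q=cam(d["side"])
for n,p,q in[("stop",(357,221),(362,307)),("bar",(480.5,280),(227,418)),("knob",(297,243),(300,228)),("fixed",(212,234),(340,189)),("sock",(258,247),(320,216)),("cross",(236,241),(331,204)),("round",(367,261),(289,301))]:
    X=tri(P,Q,p,q);print(n,X.round(4),(proj(P,X)-p).round(1))
a,b=d["scene"]["image"][195:300,180:320],d["scene"]["image"][190:300,340:510]
c=d["side"]["image"][170:260,270:390]; e=d["side"]["image"][280:440,200:380]
def z(i,f):return cv2.resize(i,None,fx=f,fy=f,interpolation=cv2.INTER_CUBIC)
o=np.zeros((600,800,3),np.uint8)
for im,y,x,f in((a,0,0,2.8),(c,0,400,3.3),(b,300,0,2.3),(e,300,400,1.87)):
    t=z(im,f)[:300,:400];o[y:y+t.shape[0],x:x+t.shape[1]]=t
cv2.imwrite("pics/crop0.png",o)
E
```

```text
stop [0.4373 0.1115 0.021 ] [-0.2 -0.2]
bar [0.5775 0.3605 0.0052] [-0. -0.]
knob [0.5851 0.0023 0.0826] [0.3 0.4]
fixed [ 0.5536 -0.176   0.0646] [0.  0.1]
sock [ 0.5713 -0.0801  0.0541] [-0.2 -0.3]
cross [ 0.5604 -0.1266  0.0559] [-0.  -0.1]
round [0.5627 0.1368 0.024 ] [-0.1 -0.1]
```

View pics/wrist0.png

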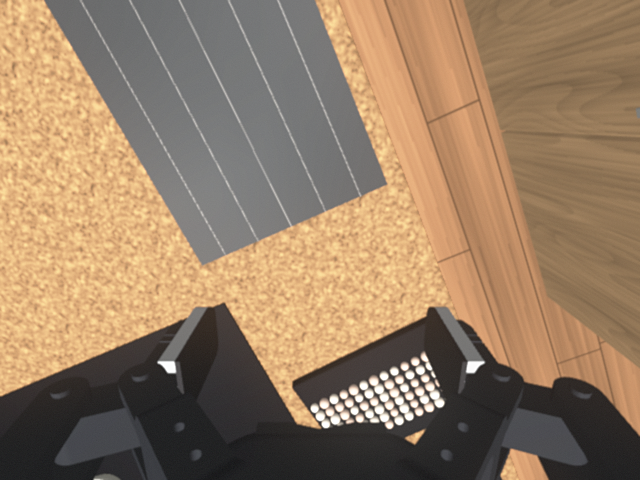

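View pics/crop0.png

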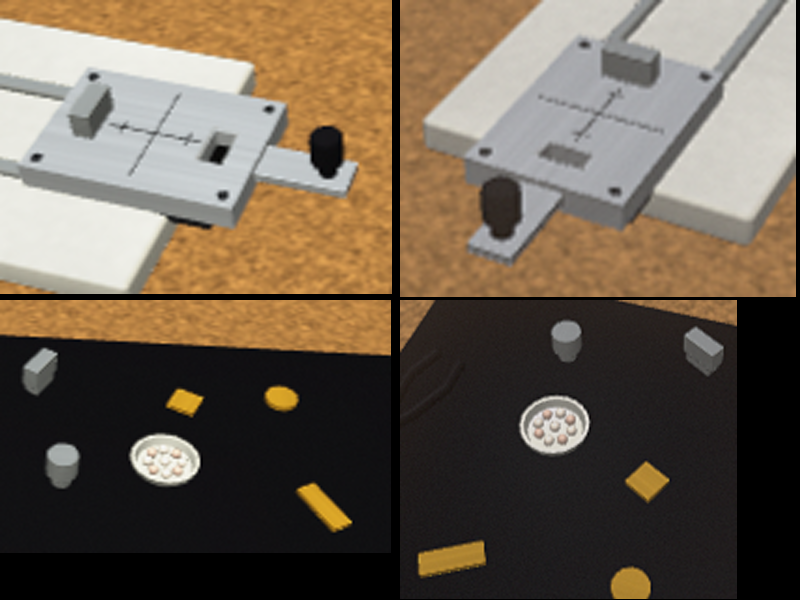

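The wrist picture shows only the mat corner and a pearl tray. The enlarged crops show the stop's top long edge in side crop from (687,330) to (720,352), and the bar's axis from (419,566) to (486,552).

```bash
python3 - <<'E'
from h import *;import pickle
d=pickle.load(open("d0.pkl","rb"));Q=cam(d["side"])
f=lambda p:((p[0]-400)/1.87+200,(p[1]-300)/1.87+280)
for z,a,b in((.034,(687,330),(720,352)),(.006,(419,566),(486,552))):
    A,B=onz(Q,f(a),z),onz(Q,f(b),z);v=B-A;print(A,B,np.hypot(*v),np.degrees(np.arctan2(v[1],v[0])))
st=bot.state();print(rel(st,[.46,.12,.26]))
E
```

```text
[0.45500985 0.10172409] [0.41990564 0.11980226] 0.039485766214619765 152.75217249454516
[0.59732953 0.37380039] [0.55315564 0.34831347] 0.05099917268188166 -150.01643760958436
[-369.95674172 -426.1330026   -28.83820664]
```

```bash
python3 -m jog '[-24.7,-28.4,-2,0,0,0,-1,-24.7,-28.4,-2,0,0,0,-1,-24.7,-28.4,-2,0,0,0,-1,-24.7,-28.4,-2,0,0,0,-1,-24.7,-28.4,-2,0,0,0,-1]'
python3 -m jog '[-24.7,-28.4,-2,0,0,0,-1,-24.7,-28.4,-2,0,0,0,-1,-24.7,-28.4,-2,0,0,0,-1,-24.7,-28.4,-2,0,0,0,-1,-24.7,-28.4,-2,0,0,0,-1]'
python3 -m jog '[-24.7,-28.4,-2,0,0,0,-1,-24.7,-28.4,-2,0,0,0,-1,-24.7,-28.4,-2,0,0,0,-1,-24.7,-28.4,-2,0,0,0,-1,-24.7,-28.4,-2,0,0,0,-1]'
python3 - <<'E'
from h import *
im,P,st=shot("wrist","w1");print(st["position"],st["eef_rot"])
for X in([.4373,.1115,.034],[.56,.1368,.034],[.5713,-.0801,.055]):print(proj(P,np.array(X)))
E
```

```text
time_s: 0.57
position: [0.3525, 0.4788, 0.2411]
eef_rot: [-3.141, 0.0, 2.718]
contact_force: [1.3, 0.1, 0.0]
finger_gap: 1.005
gripper_force: 0.0
time_s: 0.98
position: [0.4066, 0.2986, 0.2514]
eef_rot: [-3.142, 0.0, 2.718]
contact_force: [1.5, 0.7, 0.3]
finger_gap: 1.0
gripper_force: 0.0
time_s: 1.4
position: [0.4608, 0.1184, 0.2615]
eef_rot: [3.141, 0.0, 2.718]
contact_force: [0.2, 0.3, -0.3]
finger_gap: 1.001
gripper_force: 0.0
[0.46077295 0.1183644  0.26147604] [3.14144830e+00 1.17574036e-04 2.71794312e+00]
[306.46754292 183.64385333]
[373.56874796 274.57089799]
[203.40738762 361.82508761]
```

View pics/w1.png

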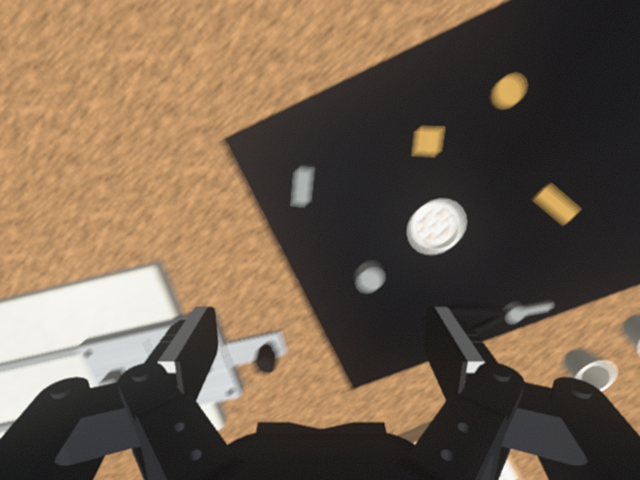

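Wrist view (slightly blurred): the stop at (303,186), with its long side nearly vertical, matches the prediction (306,184). I'll go closer for a still measurement.

```bash
python3 -m jog '[4.6,-4,28,0,0,0,-1,4.6,-4,28,0,0,0,-1,4.6,-4,28,0,0,0,-1,4.6,-4,28,0,0,0,-1,0,0,0,0,0,0,-1]' >/dev/null
python3 - <<'E'
from h import *
snapshot("wrist");snapshot("wrist")
im,P,st=shot("wrist","w2");print(st["position"],st["eef_rot"],proj(P,np.array([.4373,.1115,.034])))
cv2.imwrite("pics/w2c.png",cv2.resize(im[130:370,200:440],None,fx=2.5,fy=2.5,interpolation=cv2.INTER_CUBIC))
E
```

```text
[0.43707359 0.11318884 0.14916491] [-3.14000525e+00 -1.51868876e-03  2.71781846e+00] [320.65625725 234.89206713]
```

View pics/w2c.png

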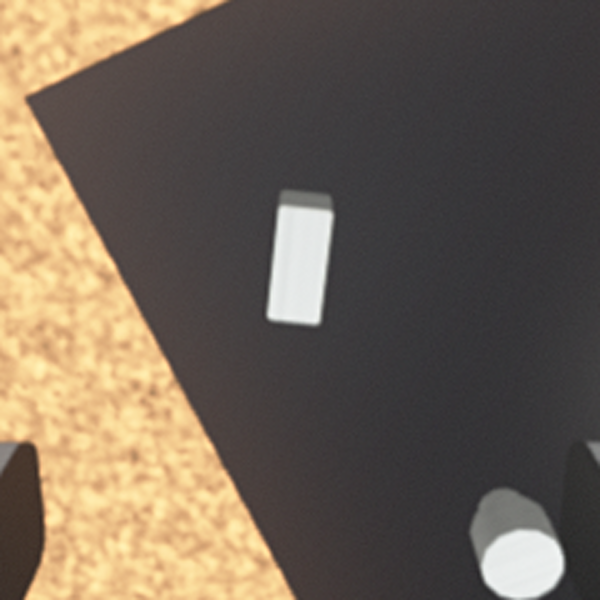

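The crop shows the stop's bright top face with corners at about (279,205), (333,211), (321,325), (267,319). The round stop lies lower right at (522,563).

```bash
python3 - <<'E'
from h import *
P=np.load("pics/w2.npy");S=cam({**__import__("pickle").load(open("d0.pkl","rb"))["scene"]})
c=np.array([(279,205),(333,211),(321,325),(267,319)])/2.5+[200,130]
W=np.array([onz(P,p,.034) for p in c]);m=W.mean(0);print(W,m)
print([np.hypot(*(W[i]-W[(i+1)%4])) for i in range(4)])
v=(W[0]+W[1]-W[2]-W[3]);a=np.degrees(np.arctan2(v[1],v[0]));print("long",a)
# top height check: triangulate top centre wrist + scene
st=bot.state();print(np.degrees(st["eef_rot"]),proj(S,np.append(m,.034)),rel(st,[*m,.017]))
E
```

```text
[[0.41855715 0.11267396]
 [0.42670728 0.12637418]
 [0.45807581 0.10862897]
 [0.44952005 0.09439057]] [0.43821507 0.11051692]
[np.float64(0.01594116580152286), np.float64(0.036039937470270594), np.float64(0.016611232793041997), np.float64(0.035958083228246784)]
long 149.97137987489072
[1.79990798e+02 1.45314157e-02 1.55721734e+02] [356.56141687 216.53595006] [ -1.3880159   -2.66253273 133.03667977]
```

```bash
python3 -m jog '[-1.4,-2.7,5,0,0,0,-1,0,0,32,0,0,5.7,-1,0,0,36,0,0,0,-1,0,0,36,0,0,0,-1,0,0,24,0,0,0,-1]'
python3 -m jog '[0,0,0,0,0,0,-1,0,0,0,0,0,0,-1,0,0,0,0,0,0,1,0,0,0,0,0,0,1,0,0,0,0,0,0,1]'
python3 -m jog '[0,0,0,0,0,0,1,0,0,0,0,0,0,1,0,0,0,0,0,0,1,0,0,0,0,0,0,1,0,0,0,0,0,0,1]'
```

```text
time_s: 2.43
position: [0.4394, 0.1107, 0.018]
eef_rot: [-3.136, -0.006, 2.619]
contact_force: [5.0, 1.5, 0.5]
finger_gap: 1.002
gripper_force: 0.0
time_s: 2.85
position: [0.441, 0.1111, 0.0211]
eef_rot: [-3.14, -0.002, 2.618]
contact_force: [-0.3, -0.4, -0.6]
finger_gap: 0.605
gripper_force: 0.0
time_s: 3.27
position: [0.4403, 0.1109, 0.0202]
eef_rot: [-3.139, -0.003, 2.618]
contact_force: [-1.0, 1.2, 11.4]
finger_gap: 0.171
gripper_force: 59.0
```

```bash
python3 -m jog '[0,0,-20,0,0,0,1,0,0,-38,0,0,0,1,0,0,-38,0,0,0,1,0,0,-38,0,0,0,1,0,0,-38,0,0,0,1]'
python3 -m jog '[-35,-16.5,0,0,0,0,1,-35,-16.5,0,0,0,0,1,-35,-16.5,0,0,0,0,1,-35,-16.5,0,0,0,0,1,-35,-16.5,0,0,0,0,1]'
python3 -m jog '[-34,-16.5,0,0,0,-6.5,1,0,0,0,0,0,-6.5,1,0,0,0,0,0,-6.4,1,0,0,0,0,0,0,1,0,0,0,0,0,0,1]'
python3 - <<'E'
from h import *
snapshot("wrist");snapshot("wrist")
im,P,st=shot("wrist","w3");print(st["position"],np.degrees(st["eef_rot"]),st["finger_gap"],st["contact_force"])
print(proj(P,np.array([.5713,-.0801,.055])),proj(P,np.array([.5604,-.1266,.055])))
cv2.imwrite("pics/w3c.png",cv2.resize(im[130:330,140:400],None,fx=3,fy=3,interpolation=cv2.INTER_CUBIC))
E
```

```text
time_s: 3.68
position: [0.4402, 0.1107, 0.1933]
eef_rot: [-3.137, -0.005, 2.618]
contact_force: [0.3, -0.1, -1.4]
finger_gap: 0.17
gripper_force: 59.3
time_s: 4.1
position: [0.5517, -0.0495, 0.1914]
eef_rot: [-3.138, -0.004, 2.619]
contact_force: [-0.0, 0.3, -0.5]
finger_gap: 0.169
gripper_force: 59.4
time_s: 4.52
position: [0.572, -0.0793, 0.1908]
eef_rot: [-3.139, -0.006, 2.953]
contact_force: [0.0, -0.3, -1.0]
finger_gap: 0.172
gripper_force: 59.4
[ 0.57213645 -0.07881431  0.19101065] [-179.86641765   -0.31779881  169.25974901] 0.1723328125403186 [-0.07656689  0.17326355 -1.61461685]
[320.7544473  226.34707231] [261.14477646 223.82576618]
```

View pics/w3c.png

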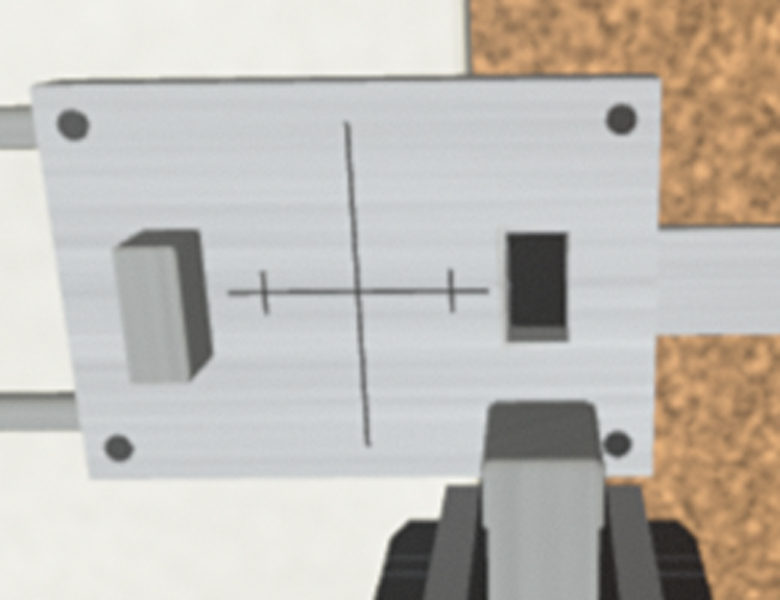

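The crop shows the stage: cross (358,292), ticks (265,292) and (451,290), socket (507–568, 232–340) and stage corners (35,85), (659,76), (652,474), (90,478). The stop is held at the bottom, with its end near (543,402).

```bash
cat >m3.py <<'E'
from h import *
P=np.load("pics/w3.npy");g=lambda p,z=.055:onz(P,np.array(p)/3+[140,130],z)
c=np.array([g(p) for p in[(35,85),(659,76),(652,474),(90,478)]]);
print("sizes",[np.hypot(*(c[i]-c[i-1])).round(4) for i in range(4)],"mid",c.mean(0))
cr=g((358,292));print("cross",cr,"ticks",np.hypot(*(g((265,292))-g((451,290.5)))))
v=g((228,293))-g((489,291));a=np.degrees(np.arctan2(v[1],v[0]));print("ax",a)
w=c[0]+c[3]-c[1]-c[2];print("ax2",np.degrees(np.arctan2(w[1],w[0])))
w=g((369,446))-g((347,122));print("perp ax",np.degrees(np.arctan2(w[1],w[0]))+0)
s=np.array([g(p,.053) for p in[(507,232),(568,232),(568,340),(507,340)]]);print("sock",s.mean(0),np.hypot(*(s[0]-s[1])),np.hypot(*(s[1]-s[2])))
u=np.array([np.cos(np.radians(a)),np.sin(np.radians(a))]);print("sock from cross",cr-.048*u)
E
python3 m3.py; python3 - <<'E'
from h import *
st=bot.state();T=R.from_euler("xyz",st["eef_rot"]);P=np.load("pics/w3.npy")
for n,x,y,z in[("foottip",14.1,5.5,20),("footlow",15.6,7,17),("shoulder foot",15.6,7,8),("shoulder head",19.6,8,8),("headtop",19.6,8,-14)]:
    for sg in(1,-1): print(n,((proj(P,st["position"]+T.apply([x/1e3,sg*y/1e3,z/1e3]))-[140,130])*3).round())
E
```

```text
sizes [np.float64(0.1092), np.float64(0.1575), np.float64(0.1099), np.float64(0.1592)] mid [ 0.5624038  -0.12826319]
cross [ 0.56297142 -0.12871827] ticks 0.04982471079009422
ax -100.21980721400608
ax2 -100.04921810111428
perp ax -9.953658349586703
sock [ 0.57101848 -0.08135761] 0.016150791760802415 0.03015386509136609
sock from cross [ 0.57148782 -0.08147982]
foottip [584. 405.]
foottip [515. 405.]
footlow [594. 403.]
footlow [505. 403.]
shoulder foot [596. 426.]
shoulder foot [503. 426.]
shoulder head [604. 401.]
shoulder head [496. 401.]
headtop [613. 465.]
headtop [489. 465.]
```

```bash
python3 -m jog '[-1.2,-1.5,20,0,0,-0.6,1,0,0,35,0,0,0,1,0,0,35,0,0,0,1,0,0,18,0,0,0,1,0,0,0,0,0,0,1]'
python3 -m jog '[0,0,3,0,0,0,1,0,0,3,0,0,0,1,0,0,3,0,0,0,1,0,0,3,0,0,0,1,0,0,0,0,0,0,1]'
```

```text
time_s: 5.08
position: [0.5705, -0.0802, 0.0795]
eef_rot: [-3.138, -0.011, 2.967]
contact_force: [-0.2, -0.7, -1.1]
finger_gap: 0.171
gripper_force: 59.3
time_s: 5.5
position: [0.573, -0.0811, 0.0715]
eef_rot: [-3.139, -0.004, 2.967]
contact_force: [-0.3, 0.8, -0.9]
finger_gap: 0.169
gripper_force: 59.3
```

```bash
python3 -m jog '[0,0,2,0,0,0,1,0,0,2,0,0,0,1,0,0,2,0,0,0,1,0,0,1,0,0,0,1,0,0,0,0,0,0,1]'
python3 -m jog '[0,0,0.7,0,0,0,1,0,0,0.7,0,0,0,1,0,0,0.7,0,0,0,1,0,0,0,0,0,0,1,0,0,0,0,0,0,1]'
```

```text
time_s: 5.92
position: [0.5729, -0.0811, 0.0639]
eef_rot: [-3.139, -0.005, 2.967]
contact_force: [1.1, 0.5, -1.1]
finger_gap: 0.165
gripper_force: 59.3
time_s: 6.33
position: [0.5729, -0.0811, 0.0619]
eef_rot: [-3.139, -0.005, 2.967]
contact_force: [1.8, 0.4, -1.9]
finger_gap: 0.172
gripper_force: 59.3
```

```bash
python3 -m jog '[0,0,0.7,0,0,0,1,0,0,0.7,0,0,0,1,0,0,0,0,0,0,1,0,0,0,0,0,0,1,0,0,0,0,0,0,1]'
python3 - <<'E'
from h import *
for n in("scene","side"):shot(n,n+"4")
a=cv2.imread("pics/scene4.png")[190:290,190:330];b=cv2.imread("pics/side4.png")[150:260,260:400]
z=lambda i:cv2.resize(i,(400,300),interpolation=cv2.INTER_CUBIC)
cv2.imwrite("pics/c4.png",np.hstack([z(a),z(b)]))
E
```

```text
time_s: 6.75
position: [0.5729, -0.0811, 0.0605]
eef_rot: [-3.139, -0.005, 2.967]
contact_force: [2.4, -0.1, -1.1]
finger_gap: 0.169
gripper_force: 59.3
```

View pics/c4.png

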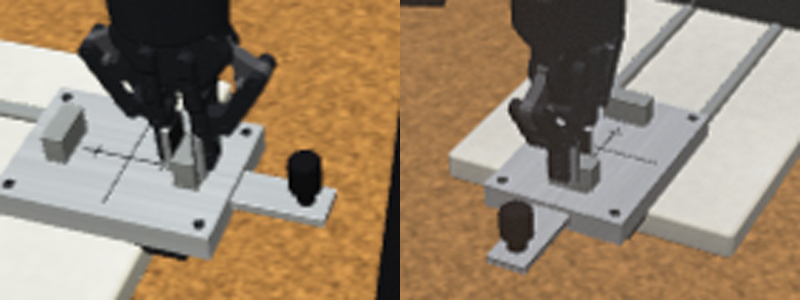

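The views show the stop in the socket, its shoulder close to the stage top, with the fingertips still clear. I'll continue until contact.

```bash
python3 -m jog '[-0.5,0,0.5,0,0,0,1,0,0,0.5,0,0,0,1,0,0,0,0,0,0,1,0,0,0,0,0,0,1,0,0,0,0,0,0,1]'
python3 -m jog '[0,0,0.5,0,0,0,1,0,0,0.5,0,0,0,1,0,0,0,0,0,0,1,0,0,0,0,0,0,1,0,0,0,0,0,0,1]'
```

```text
time_s: 7.27
position: [0.573, -0.0811, 0.0601]
eef_rot: [-3.139, -0.005, 2.967]
contact_force: [-0.0, 0.7, 8.0]
finger_gap: 0.169
gripper_force: 60.7
time_s: 7.68
position: [0.5731, -0.0811, 0.06]
eef_rot: [-3.139, -0.005, 2.967]
contact_force: [-1.7, 0.1, 18.0]
finger_gap: 0.17
gripper_force: 62.1
```

```bash
python3 -m jog '[0,0,-0.8,0,0,0,-1,0,0,0,0,0,0,-1,0,0,0,0,0,0,-1,0,0,0,0,0,0,-1,0,0,0,0,0,0,-1]'
python3 -m jog '[0,0,-10,0,0,0,-1,0,0,-30,0,0,0,-1,0,0,-40,0,0,0,-1,0,0,-40,0,0,0,-1,0,0,-20,0,0,0,-1]'
python3 - <<'E'
from h import *
snapshot("wrist");snapshot("wrist")
im,P,st=shot("wrist","w5");print(st["position"],np.degrees(st["eef_rot"]),st["time_s"])
cv2.imwrite("pics/w5c.png",cv2.resize(im[130:330,140:400],None,fx=3,fy=3,interpolation=cv2.INTER_CUBIC))
E
```

```text
time_s: 8.1
position: [0.5728, -0.0811, 0.059]
eef_rot: [-3.139, -0.006, 2.967]
contact_force: [0.5, -0.2, 0.3]
finger_gap: 0.874
gripper_force: 0.0
time_s: 8.52
position: [0.5751, -0.0812, 0.2042]
eef_rot: [-3.14, -0.001, 2.967]
contact_force: [0.4, -0.3, -0.2]
finger_gap: 1.005
gripper_force: 0.0
[ 0.57586983 -0.08122647  0.20406567] [-1.79909293e+02  1.15044470e-01  1.70002681e+02] 8.6167
```

View pics/w5c.png

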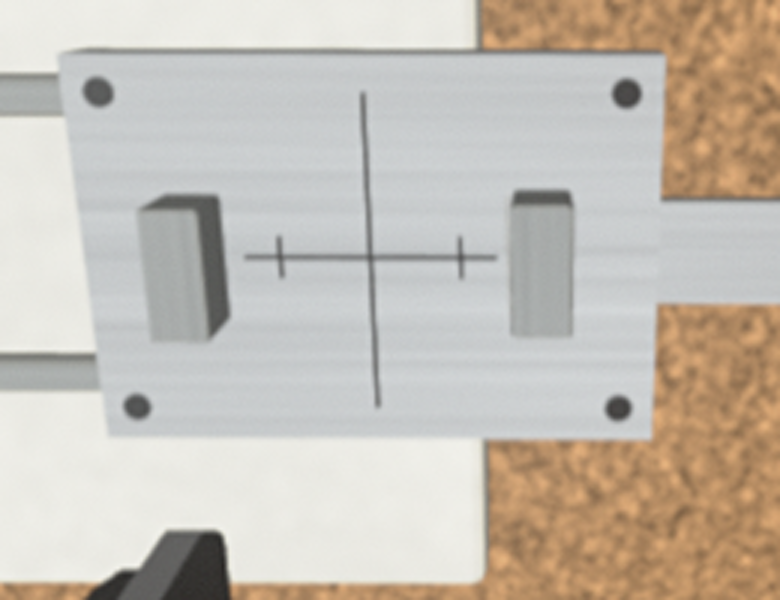

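The crop shows the stop seated square in the socket, its top (510–573, 205–337) matching the fixed stop's (138–210, 207–341) in height. Next I go to the bar, turning by −140° in yaw.

```bash
python3 -m jog '[7.1,39.6,0,0,0,0,-1,7.1,39.6,0,0,0,0,-1,7.1,39.6,0,0,0,0,-1,7.1,39.6,0,0,0,0,-1,7.1,39.6,0,0,0,0,-1]' >/dev/null
python3 -m jog '[7.1,39.6,0,0,0,0,-1,7.1,39.6,0,0,0,0,-1,7.1,39.6,0,0,0,0,-1,7.1,39.6,0,0,0,0,-1,7.1,39.6,0,0,0,0,-1]' >/dev/null
python3 -m jog '[7.1,39.6,0,0,0,0,-1,0,0,0,0,0,7,-1,0,0,0,0,0,7,-1,0,0,0,0,0,7,-1,0,0,0,0,0,7,-1]' >/dev/null
python3 -m jog '[0,0,5,0,0,7,-1,0,0,5,0,0,7,-1,0,0,5,0,0,7,-1,0,0,5,0,0,7,-1,0,0,5,0,0,7,-1]'
python3 -m jog '[0,0,5,0,0,7,-1,0,0,5,0,0,7,-1,0,0,5,0,0,7,-1,0,0,5,0,0,7,-1,0,0,5,0,0,7,-1]' >/dev/null
python3 -m jog '[0,0,0,0,0,7,-1,0,0,0,0,0,7,-1,0,0,0,0,0,7,-1,0,0,0,0,0,7,-1,0,0,0,0,0,7,-1]' 
python3 -m jog '[0,0,0,0,0,7,-1,0,0,0,0,0,0,-1,0,0,0,0,0,0,-1,0,0,0,0,0,0,-1,0,0,0,0,0,0,-1]'
cat > bar.py <<'E'
from h import *
import sys
snapshot("wrist")
im,P,st=shot("wrist",sys.argv[1]);z=float(sys.argv[2]);print(st["time_s"],st["position"],np.degrees(st["eef_rot"]))
h=cv2.cvtColor(im,cv2.COLOR_BGR2HSV);m=cv2.inRange(h,(14,110,90),(32,255,255))
cs,_=cv2.findContours(m,cv2.RETR_EXTERNAL,cv2.CHAIN_APPROX_NONE)
for c in cs:
    if cv2.contourArea(c)<800 :continue
    r=cv2.minAreaRect(c)
    if max(r[1])>250:continue
    B=cv2.boxPoints(r);W=np.array([onz(P,p,z) for p in B]);e=[W[1]-W[0],W[2]-W[1]]
    l=max(e,key=lambda v:np.hypot(*v));print("px",np.round(r[0]),np.round(r[1],1),"W",W.mean(0),"size",[np.hypot(*v).round(4) for v in e],"ang",np.degrees(np.arctan2(l[1],l[0])))
cv2.imwrite(f"pics/{sys.argv[1]}m.png",m)
E
python3 bar.py w6 0.007
```

```text
time_s: 10.33
position: [0.5715, 0.361, 0.172]
eef_rot: [-3.133, 0.001, 1.862]
contact_force: [0.7, 0.9, -0.9]
finger_gap: 1.002
gripper_force: 0.0
time_s: 11.17
position: [0.5714, 0.361, 0.1473]
eef_rot: [-3.14, 0.008, 0.64]
contact_force: [0.9, 0.1, 0.2]
finger_gap: 0.998
gripper_force: 0.0
time_s: 11.58
position: [0.5721, 0.3613, 0.1484]
eef_rot: [-3.14, 0.006, 0.527]
contact_force: [-0.4, -0.1, -1.0]
finger_gap: 1.0
gripper_force: 0.0
11.6333 [0.57219062 0.36128625 0.14856014] [-179.90532364    0.33180318   30.13250095]
px [268. 352.] [31. 33.] W [0.43913427 0.34053094] size [np.float64(0.03), np.float64(0.0338)] ang -151.70845650469147
px [326. 218.] [61. 24.] W [0.57579759 0.35799352] size [np.float64(0.019), np.float64(0.0514)] ang -148.98040852566896
```

The mask finds the bar at pixel (326,218), measuring 51×19 mm at z 7 mm with its axis at about 31°, which agrees with the side view. Descend and grip.

```bash
python3 -m jog '[1.5,5.5,20,0,0,-0.5,-1,0,0,35,0,0,0,-1,0,0,35,0,0,0,-1,0,0,30,0,0,0,-1,0,0,14,0,0,0,-1]'
python3 -m jog '[0,0,5,0,0,0,-1,0,0,5.5,0,0,0,-1,0,0,0,0,0,0,-1,0,0,0,0,0,0,-1,0,0,0,0,0,0,-1]'
```

```text
time_s: 12.1
position: [0.5739, 0.3565, 0.0112]
eef_rot: [-3.14, 0.01, 0.534]
contact_force: [-0.2, -0.2, 0.0]
finger_gap: 0.999
gripper_force: 0.0
time_s: 12.52
position: [0.5763, 0.3577, 0.0057]
eef_rot: [-3.14, 0.003, 0.533]
contact_force: [-0.1, 0.8, -0.5]
finger_gap: 0.999
gripper_force: 0.0
```

```bash
python3 -m jog '[0,0,1.5,0,0,0,-1,0,0,0,0,0,0,0.2,0,0,0,0,0,0,0.2,0,0,0,0,0,0,0.2,0,0,0,0,0,0,0.2]'
python3 -m jog '[0,0,0,0,0,0,1,0,0,0,0,0,0,1,0,0,0,0,0,0,1,0,0,0,0,0,0,1,0,0,0,0,0,0,1]'
```

```text
time_s: 12.93
position: [0.5755, 0.3573, 0.0028]
eef_rot: [-3.14, 0.005, 0.533]
contact_force: [-1.0, -0.6, -0.1]
finger_gap: 0.453
gripper_force: 0.0
time_s: 13.35
position: [0.5765, 0.3568, 0.0037]
eef_rot: [-3.141, 0.004, 0.532]
contact_force: [-0.3, -1.3, 7.2]
finger_gap: 0.189
gripper_force: 59.9
```

```bash
python3 -m jog '[0,0,-10,0,0,0,1,0,0,-40,0,0,0,1,0,0,-40,0,0,0,1,0,0,-40,0,0,0,1,0,0,-40,0,0,0,1]' 
python3 -m jog '[-19.8,31.5,0,0,0,0,1,-19.8,31.5,0,0,0,0,1,-19.8,31.5,0,0,0,0,1,-19.8,31.5,0,0,0,0,1,-19.8,31.5,0,0,0,0,1]' >/dev/null
python3 -m jog '[-19.8,31.5,0,0,0,0,1,-19.8,31.5,0,0,0,0,1,-19.8,31.5,0,0,0,0,1,-19.8,31.5,0,0,0,0,1,-19.8,31.5,0,0,0,0,1]' >/dev/null
python3 -m jog '[-19.8,31.5,0,0,0,0,1,-19.8,31.5,0,0,0,0,1,-19.8,31.5,0,0,0,0,1,0,0,0,0,0,-7.05,1,0,0,0,0,0,-7.05,1]'
python3 -m jog '[0,0,0,0,0,-7.05,1,0,0,0,0,0,-7.05,1,0,0,0,0,0,-7.05,1,0,0,0,0,0,-7.05,1,0,0,0,0,0,-7.05,1]'
python3 -m jog '[0,0,0,0,0,0,1,0,0,0,0,0,0,1,0,0,0,0,0,0,1,0,0,0,0,0,0,1,0,0,0,0,0,0,1]'
python3 - <<'E'
from h import *
im,P,st=shot("wrist","w7");print(st["time_s"],st["position"],np.degrees(st["eef_rot"]),st["finger_gap"])
T=R.from_euler("xyz",st["eef_rot"])
cv2.imwrite("pics/w7c.png",cv2.resize(im[130:390,190:450],None,fx=2.3,fy=2.3,interpolation=cv2.INTER_CUBIC))
f=lambda X:((proj(P,X)-[190,130])*2.3).round(1)
for z in(.002,-.004):
  print("bar",z,[f(st["position"]+T.apply([x,y,z])) for x,y in((.025,-.009),(.025,.009),(-.025,.009),(-.025,-.009))])
print("cross",f(np.array([.5631,-.1278,.055])))
E
```

```text
time_s: 13.77
position: [0.5759, 0.3571, 0.1747]
eef_rot: [-3.14, 0.006, 0.532]
contact_force: [0.1, 1.2, -0.8]
finger_gap: 0.184
gripper_force: 58.8
time_s: 15.02
position: [0.562, -0.1292, 0.174]
eef_rot: [-3.14, 0.006, 0.779]
contact_force: [0.1, 0.2, -0.6]
finger_gap: 0.181
gripper_force: 58.8
time_s: 15.43
position: [0.5624, -0.1261, 0.1739]
eef_rot: [-3.136, 0.003, 1.4]
contact_force: [0.4, -0.6, -0.2]
finger_gap: 0.186
gripper_force: 58.8
time_s: 15.85
position: [0.5626, -0.1258, 0.1734]
eef_rot: [-3.136, 0.003, 1.392]
contact_force: [-0.8, 0.1, 0.1]
finger_gap: 0.185
gripper_force: 58.8
15.85 [ 0.56259347 -0.12582808  0.17341834] [-1.79689955e+02  1.47545298e-01  7.97798821e+01] 0.18459124844984878
bar 0.002 [array([254.5, 284.1]), array([351.7, 284.2]), array([346.9, 513.7]), array([258.7, 513.7])]
bar -0.004 [array([252.7, 296. ]), array([353.6, 296. ]), array([348.5, 532.4]), array([257.3, 532.4])]
cross [306.7 235.3]
```

View pics/w7c.png

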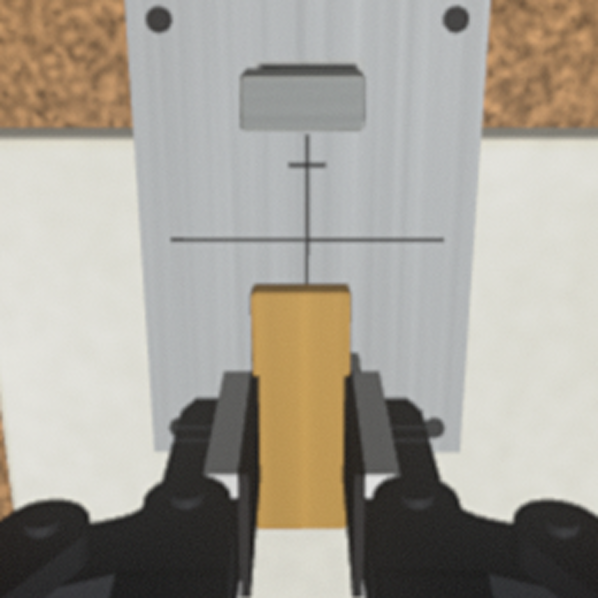

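The crop shows the bar held square (251–350, 284–528), the cross at (307,240) and the near tick at (307,164). I'll go down to just above the stage and re-check against the tick.

```bash
python3 -m jog '[-3.5,1.3,20,0,0,-0.1,1,0,0,30,0,0,0,1,0,0,30,0,0,0,1,0,0,20,0,0,0,1,0,0,9,0,0,0,1]' >/dev/null
python3 -m jog '[0,0,0,0,0,0,1,0,0,0,0,0,0,1,0,0,0,0,0,0,1,0,0,0,0,0,0,1,0,0,0,0,0,0,1]'
python3 - <<'E'
from h import *
im,P,st=shot("wrist","w8");print(st["time_s"],st["position"],np.degrees(st["eef_rot"]),st["finger_gap"])
cv2.imwrite("pics/w8c.png",cv2.resize(im[130:390,190:450],None,fx=2.3,fy=2.3,interpolation=cv2.INTER_CUBIC))
E
```

```text
time_s: 16.73
position: [0.5634, -0.1298, 0.0657]
eef_rot: [-3.138, 0.002, 1.396]
contact_force: [0.1, -0.3, -1.2]
finger_gap: 0.184
gripper_force: 58.8
16.7333 [ 0.56338838 -0.1298299   0.06566138] [-1.79816889e+02  1.29498557e-01  7.99762882e+01] 0.18400591653464626
```

View pics/w8c.png

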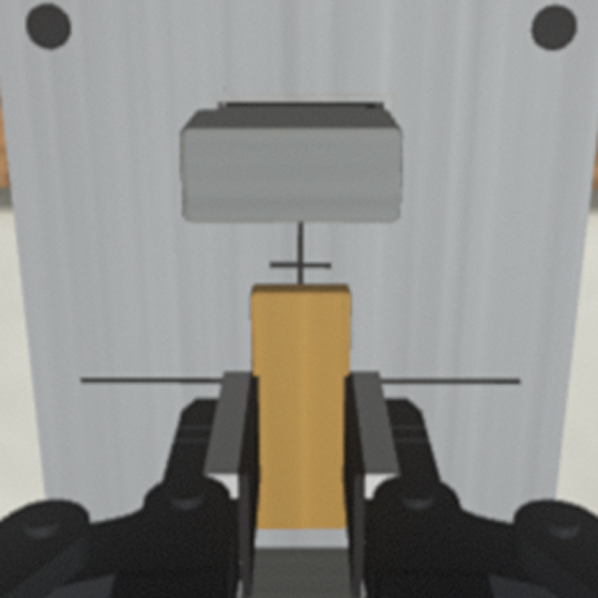

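The crop shows the bar's near end at row 284, centred at column 301. The tick is at (301,265), the scribed line at column 300.5 and the cross line at row 380. I've now viewed 11 pictures, one over the limit of 10, so I'll view no more and check numerically from here.

```bash
python3 - <<'E'
from h import *
from scipy.optimize import least_squares
P=np.load("pics/w8.npy");st=bot.state();T=R.from_euler("xyz",st["eef_rot"])
o=np.array([190,130]);g=lambda p,z=.055:T.inv().apply(np.append(onz(P,np.array(p)/2.3+o,z),z)-st["position"])*1e3
f=lambda x,y,z:(proj(P,st["position"]+T.apply([x,y,z]))-o)*2.3
r=least_squares(lambda v:[f(v[0]+.025,0,v[1])[1]-292,f(v[0]-.025,0,v[1])[1]-528,f(v[0]+.025,0,v[1]+.006)[1]-284],[0,0]);print("bar x0,top z",r.x*1e3,r.fun)
r=least_squares(lambda v:[f(.02,v[0]-.009,v[1])[0]-251.5,f(.02,v[0]+.009,v[1])[0]-350],[0,0]);print("bar y0, top z",r.x*1e3)
print("cross",g((300.5,380)),"tick",g((301,265)),"line top",g((300.5,224)))
for z in(.054,.056):print(g((300.5,380),z)[:2],g((301,265),z)[:2])
E
```

```text
bar x0,top z [-0.27364382 -2.40087072] [ 1.8138271  -0.09462642 -1.79383859]
bar y0, top z [-0.31208489 -2.04028297]
cross [ 0.85447168 -0.35914826 10.49518209] tick [25.75377899 -0.26697688 10.43875252] line top [34.0833402  -0.36616059 10.42032791]
[ 0.34202173 -0.35948955] [25.40444816 -0.26671434]
[ 1.36692163 -0.35880696] [26.10310983 -0.26723941]
```

```bash
python3 -m jog '[0.9,0,2,0,0,0,1,0,0,2,0,0,0,1,0,0,1.5,0,0,0,1,0,0,0,0,0,0,1,0,0,0,0,0,0,1]'
python3 -m jog '[0,0,0.6,0,0,0,1,0,0,0.6,0,0,0,1,0,0,0,0,0,0,1,0,0,0,0,0,0,1,0,0,0,0,0,0,1]'
```

```text
time_s: 17.2
position: [0.5626, -0.129, 0.0587]
eef_rot: [-3.136, 0.002, 1.396]
contact_force: [0.1, -0.7, -0.0]
finger_gap: 0.183
gripper_force: 58.8
time_s: 17.62
position: [0.5628, -0.1289, 0.0577]
eef_rot: [-3.136, 0.002, 1.396]
contact_force: [-0.3, -0.3, -0.1]
finger_gap: 0.183
gripper_force: 58.8
```

```bash
python3 -m jog '[0,0,0.6,0,0,0,1,0,0,0.6,0,0,0,1,0,0,0,0,0,0,1,0,0,0,0,0,0,1,0,0,0,0,0,0,1]' | sed -n '2p;4p'
python3 -m jog '[0,0,0.5,0,0,0,1,0,0,0.5,0,0,0,1,0,0,0,0,0,0,1,0,0,0,0,0,0,1,0,0,0,0,0,0,1]'| sed -n '2p;4p'
```

```text
position: [0.5628, -0.1289, 0.0565]
contact_force: [-0.3, 0.2, -0.1]
position: [0.5628, -0.1289, 0.0557]
contact_force: [-0.0, -0.1, 2.8]
```

```bash
python3 -m jog '[0,0,0,0,0,0,0.5,0,0,0,0,0,0,0.3,0,0,0,0,0,0,0.0,0,0,0,0,0,0,0,0,0,0,0,0,0,0]'
python3 -m jog '[0,0,-5,0,0,0,0,0,0,-15,0,0,0,0,0,0,-30,0,0,0,-0.5,0,0,-30,0,0,0,-1,0,0,-30,0,0,0,-1]'
python3 -m jog '[0,0,0,0,0,0,-1,0,0,0,0,0,0,-1,0,0,0,0,0,0,-1,0,0,0,0,0,0,-1,0,0,0,0,0,0,-1]' >/dev/null
python3 bar.py w9 0.061
python3 - <<'E'
from h import *
P=np.load("pics/w9.npy");im=cv2.imread("pics/w9.png")
g=cv2.cvtColor(im,cv2.COLOR_BGR2GRAY).astype(float)
for n,X in[("cross",[.5628,-.1289,.055]),("fixed top",[.5544,-.1762,.077]),("stop top",[.5712,-.0817,.077])]:print(n,proj(P,np.array(X)))
# cross line: project ends ±30mm in engraver y; sample columns either side of the bar, find darkest rows
a=np.radians(-100.1);u=np.array([np.cos(a),np.sin(a)]);v=np.array([-u[1],u[0]])
for s in(.02,.03,-.02,-.03):
    p=proj(P,np.append(np.array([.5628,-.1289])+s*v,.055));c=int(round(p[0]));r0=int(p[1])-8;col=g[r0:r0+17,c-1:c+2].mean(1)
    w=np.clip(np.median(col)-col-8,0,None);r=r0+(w*np.arange(17)).sum()/w.sum();print("line",s,p.round(1),(c,round(r,2)),onz(P,(c,r),.055))
for s in(.029,.031,-.029,-.031):
    p=proj(P,np.append(np.array([.5628,-.1289])+s*u,.055));r=int(round(p[1]));c0=int(p[0])-8;row=g[r-1:r+2,c0:c0+17].mean(0)
    w=np.clip(np.median(row)-row-8,0,None);c=c0+(w*np.arange(17)).sum()/max(w.sum(),1e-9);print("axis",s,p.round(1),(round(c,2),r),onz(P,(c,r),.055))
E
```

```text
time_s: 18.87
position: [0.5628, -0.1289, 0.0555]
eef_rot: [-3.136, 0.002, 1.396]
contact_force: [-0.4, 0.2, -1.0]
finger_gap: 0.502
gripper_force: 0.0
time_s: 19.28
position: [0.5629, -0.1289, 0.1669]
eef_rot: [-3.135, 0.003, 1.395]
contact_force: [0.0, 0.5, 0.5]
finger_gap: 0.9
gripper_force: 0.0
19.75 [ 0.56283824 -0.12868946  0.16450582] [-1.79590319e+02  1.45732961e-01  7.99657683e+01]
px [524. 464.] [30. 49.] W [ 0.70361283 -0.37197109] size [np.float64(0.043), np.float64(0.0364)] ang -9.51191148052854
px [118. 464.] [30. 50.] W [ 0.34204683 -0.31160746] size [np.float64(0.0449), np.float64(0.0367)] ang -9.511911480528612
px [322. 233.] [66. 23.] W [ 0.56242445 -0.12704661] size [np.float64(0.0159), np.float64(0.0493)] ang -99.4071133745359
cross [322.48941147 233.81010084]
fixed top [322.23381793 307.18896384]
stop top [322.59314852 171.89885872]
line 0.02 [349.9 233.9] (350, np.float64(233.82)) [ 0.5825878  -0.13235812]
line 0.03 [363.6 234. ] (364, np.float64(234.06)) [ 0.59262407 -0.13429215]
line -0.02 [295.1 233.7] (295, np.float64(233.75)) [ 0.54301037 -0.12540339]
line -0.03 [281.5 233.7] (281, np.float64(233.75)) [ 0.53291735 -0.12364795]
axis 0.029 [322.4 270.4] (np.float64(322.07), 270) [ 0.55754001 -0.15710002]
axis 0.031 [322.4 272.8] (np.float64(322.08), 273) [ 0.55711825 -0.15952996]
axis -0.029 [322.6 194.6] (np.float64(322.53), 195) [ 0.56778542 -0.1006143 ]
axis -0.031 [322.6 191.8] (np.float64(322.54), 192) [ 0.56816133 -0.09850925]
```

```bash
python3 - <<'E'
from h import *
P=np.load("pics/w9.npy");im=cv2.imread("pics/w9.png");s=cv2.cvtColor(im,cv2.COLOR_BGR2HSV)
print("near");[print(r,im[r,316:329].mean(0).round()) for r in range(195,207)]
print("far");[print(r,im[r,316:329].mean(0).round()) for r in range(262,272)]
print("cols");[print(c,im[215:250,c].mean(0).round()) for c in list(range(306,314))+list(range(331,339))]
c=np.array([.5628,-.1289]);a=np.radians(-100.1);u=np.array([np.cos(a),np.sin(a)]);v=np.array([-u[1],u[0]])
for e in(-.025,.025):print("ideal end",e,[proj(P,np.append(c+e*u,z)).round(2) for z in(.055,.061)])
for e in(-.009,.009):print("ideal side",e,[proj(P,np.append(c+e*v,z)).round(2) for z in(.055,.061)])
for q in(210,225,240,255):
    row=im[q].astype(float);k=row[:,2]-row[:,0]
    l=np.interp(50,k[303:320],np.arange(303,320)) if 1 else 0
    rr=np.interp(-50,-k[325:342],np.arange(325,342));print(q,l.round(2),rr.round(2),((l+rr)/2).round(2))
E
```

```text
near
195 [155. 154. 152.]
196 [156. 155. 153.]
197 [159. 157. 155.]
198 [152. 152. 150.]
199 [111. 120. 125.]
200 [ 71. 102. 122.]
201 [ 73. 126. 159.]
202 [ 82. 141. 177.]
203 [ 84. 143. 178.]
204 [ 83. 142. 178.]
205 [ 84. 143. 178.]
206 [ 83. 142. 178.]
far
262 [ 82. 140. 174.]
263 [ 82. 140. 174.]
264 [ 81. 140. 175.]
265 [ 81. 139. 174.]
266 [102. 143. 169.]
267 [140. 150. 157.]
268 [154. 153. 151.]
269 [155. 153. 150.]
270 [154. 153. 150.]
271 [154. 153. 151.]
cols
306 [166. 164. 162.]
307 [170. 167. 164.]
308 [164. 162. 160.]
309 [122. 139. 151.]
310 [ 87. 137. 168.]
311 [ 81. 141. 177.]
312 [ 82. 141. 176.]
313 [ 82. 139. 174.]
331 [ 82. 140. 175.]
332 [ 80. 139. 174.]
333 [ 82. 135. 168.]
334 [112. 136. 151.]
335 [154. 156. 156.]
336 [166. 165. 161.]
337 [166. 165. 162.]
338 [167. 166. 164.]
ideal end -0.025 [array([322.59, 200.18]), array([322.57, 202.03])]
ideal end 0.025 [array([322.39, 265.49]), array([322.37, 268.62])]
ideal side -0.009 [array([310.17, 233.77]), array([309.88, 236.3 ])]
ideal side 0.009 [array([334.81, 233.85]), array([335.06, 236.39])]
210 308.9 334.09 321.49
225 309.3 333.82 321.56
240 309.51 333.68 321.59
255 309.75 333.5 321.63
```

The bar sits about 1.1 mm towards the plug-in stop, 0.6 mm to one side and 0.5° off. I'll regrip and correct it.

```bash
python3 -m jog '[0,0,25,0,0,0,-1,0,0,35,0,0,0,-1,0,0,30,0,0,0,-0.5,0,0,14,0,0,0,0,0,0,4,0,0,0,0]'|sed -n '2p;4p'
python3 -m jog '[0,0,0,0,0,0,0,0,0,0,0,0,0,0,0,0,0,0,0,0,0.6,0,0,0,0,0,0,1,0,0,0,0,0,0,1]'|sed -n '2,5p'
python3 -m jog '[0,0,0,0,0,0,1,0,0,0,0,0,0,1,0,0,0,0,0,0,1,0,0,0,0,0,0,1,0,0,0,0,0,0,1]'
```

```text
position: [0.561, -0.1287, 0.0543]
contact_force: [0.2, -0.2, 0.1]
position: [0.5635, -0.129, 0.059]
eef_rot: [-3.138, 0.002, 1.396]
contact_force: [-0.2, 0.1, 5.3]
finger_gap: 0.173
time_s: 21.05
position: [0.5635, -0.129, 0.059]
eef_rot: [-3.139, 0.002, 1.396]
contact_force: [-0.3, -0.1, 5.8]
finger_gap: 0.171
gripper_force: 58.5
```

```bash
python3 -m jog '[0,0,0,0,0,0,0.3,0,0,0,0,0,0,0.3,0,0,2.5,0,0,0,0.3,0,0,0,0,0,0,0.3,0,0,0,0,0,0,0.3]'|sed -n '2,5p'
python3 -m jog '[0,0,0,0,0,0,0.6,0,0,0,0,0,0,1,0,0,0,0,0,0,1,0,0,0,0,0,0,1,0,0,0,0,0,0,1]'
```

```text
position: [0.5627, -0.1288, 0.0549]
eef_rot: [-3.136, 0.002, 1.396]
contact_force: [-0.6, -0.1, 0.4]
finger_gap: 0.348
time_s: 21.88
position: [0.564, -0.1293, 0.0556]
eef_rot: [-3.139, 0.003, 1.396]
contact_force: [1.9, -0.0, 5.2]
finger_gap: 0.183
gripper_force: 59.1
```

```bash
python3 -m jog '[0,0,-2,0,0,0,1,0,0,-2,0,0,0.5,1,-1,0,-1,0,0,0,1,0,0,0,0,0,0,1,0,0,0,0,0,0,1]'
python3 - <<'E'
from h import *
st=bot.state();print(rel(st,[.5628,-.1289,.0555]))
E
```

```text
time_s: 22.3
position: [0.5624, -0.1299, 0.06]
eef_rot: [-3.136, 0.002, 1.387]
contact_force: [-0.5, 0.0, -0.5]
finger_gap: 0.181
gripper_force: 58.6
[1.10324865 0.21069536 4.51074528]
```

```bash
python3 -m jog '[0,0.85,1,0,0,0,1,0,0,1.5,0,0,0,1,0,0,1,0,0,0,1,0,0,0,0,0,0,1,0,0,0,0,0,0,1]'|sed -n '2,4p'
python3 -m jog '[0,0,0.5,0,0,0,1,0,0,0.5,0,0,0,1,0,0,0,0,0,0,1,0,0,0,0,0,0,1,0,0,0,0,0,0,1]'|sed -n '2,4p'
```

```text
position: [0.5633, -0.13, 0.0564]
eef_rot: [-3.136, 0.002, 1.387]
contact_force: [0.4, 0.3, 0.2]
position: [0.5635, -0.1301, 0.0557]
eef_rot: [-3.137, 0.002, 1.387]
contact_force: [-0.2, -0.0, 1.9]
```

```bash
python3 -m jog '[0,0,0,0,0,0,0.5,0,0,0,0,0,0,0.3,0,0,0,0,0,0,0.0,0,0,0,0,0,0,0,0,0,0,0,0,0,0]'|sed -n '2,4p'
python3 -m jog '[0,0,-5,0,0,0,0,0,0,-15,0,0,0,0,0,0,-30,0,0,0,-0.5,0,0,-30,0,0,0,-1,0,0,-30,0,0,0,-1]'>/dev/null
python3 -m jog '[0,0,0,0,0,0,-1,0,0,0,0,0,0,-1,0,0,0,0,0,0,-1,0,0,0,0,0,0,-1,0,0,0,0,0,0,-1]' >/dev/null
cat > chk.py <<'E'
from h import *
import sys
im,P,st=shot("wrist",sys.argv[1]);print(st["time_s"],st["position"],np.degrees(st["eef_rot"]))
im=im.astype(float);g=im.mean(2);k=im[...,2]-im[...,0]
c=np.array([.5628,-.1289]);a=np.radians(-100.1);u=np.array([np.cos(a),np.sin(a)]);v=np.array([-u[1],u[0]])
def dark(x,ax):
    p=proj(P,np.append(x,.055));i=np.round(p).astype(int);w=np.arange(-8,9)
    l=g[i[1]-8:i[1]+9,i[0]-1:i[0]+2].mean(1) if ax else g[i[1]-1:i[1]+2,i[0]-8:i[0]+9].mean(0)
    d=np.clip(np.median(l)-l-8,0,None);o=(d*w).sum()/d.sum();q=i+([0,o] if ax else [o,0]);return onz(P,q,.055)
L=[dark(c+s*v,1) for s in(.02,.03,-.02,-.03)];A=[dark(c+s*u,0) for s in(.029,.031,-.029,-.031)]
l0,l1=(L[0]+L[1])/2,(L[2]+L[3])/2;a0,a1=(A[0]+A[1])/2,(A[2]+A[3])/2
t=np.linalg.solve(np.c_[l1-l0,a0-a1],a0-l0);X=l0+t[0]*(l1-l0);e=(a0-a1)/np.hypot(*(a0-a1));n=np.array([-e[1],e[0]])
print("cross",X,"ax",np.degrees(np.arctan2(e[1],e[0])))
ctr=proj(P,np.append(X,.061)).round().astype(int)
col=k[:,ctr[0]-5:ctr[0]+6].mean(1);cl=g[:,ctr[0]-5:ctr[0]+6].mean(1)
R0=np.arange(ctr[1]-45,ctr[1]-20);near=np.interp(50,col[R0],R0);R1=np.arange(ctr[1]+20,ctr[1]+45);far=np.interp(-50,-col[R1],R1)
N=lambda p,z:np.dot(onz(P,p,z)-X,e)*1e3
print("far end (want 25)",N((ctr[0],far),.061),"near end top (want -25, bottom plane est)",N((ctr[0],near),.061),N((ctr[0],near-.5),.055))
m=[]
for q in range(ctr[1]-24,ctr[1]+25,6):
    f=np.arange(ctr[0]-20,ctr[0]);l=np.interp(50,k[q,f],f);f=np.arange(ctr[0],ctr[0]+20);r=np.interp(-50,-k[q,f],f)
    m.append(onz(P,((l+r)/2,q),.061))
m=np.array(m);d=m[-1]-m[0];print("lateral",((m-X)@n*1e3).round(2),"ang",np.degrees(np.arctan2(d[1],d[0])))
E
python3 chk.py w10; sed -i 's/im,P,st=shot("wrist",sys.argv\[1\])/im,P,st=(shot("wrist",sys.argv[1]) if sys.argv[1]!="w9" else (cv2.imread("pics\/w9.png"),np.load("pics\/w9.npy"),bot.state()))/' chk.py; python3 chk.py w9
```

```text
position: [0.5634, -0.1301, 0.0555]
eef_rot: [-3.136, 0.002, 1.387]
contact_force: [-0.1, -0.0, -0.0]
24.3833 [ 0.56338706 -0.12973326  0.16445707] [-1.79583570e+02  1.47561480e-01  7.94744043e+01]
cross [ 0.56261944 -0.12896596] ax -100.10710680777785
far end (want 25) 23.99528819580337 near end top (want -25, bottom plane est) -25.77913570176861 -24.84261601732558
lateral [0.55 0.47 0.48 0.44 0.41 0.33 0.3  0.27 0.16] ang -100.72649480095785
24.4333 [ 0.56347905 -0.12984496  0.16448024] [-1.79589665e+02  1.50641059e-01  7.94646364e+01]
cross [ 0.56265804 -0.12890337] ax -100.27046934661358
far end (want 25) 23.16188453287414 near end top (want -25, bottom plane est) -26.48040506200292 -25.54021034594675
lateral [-0.64 -0.54 -0.57 -0.52 -0.48 -0.44 -0.44 -0.38 -0.38] ang -99.85991635315987
```

The bar is now within about 0.6 mm and 0.6° of centre, which is good. Next, I move behind the knob with shut fingers.

```bash
python3 -m jog '[33.1,-0.4,0,0,0,0,-1,33.1,-0.4,0,0,0,0,-1,33.1,-0.5,0,0,0,0,0,33.1,-0.4,0,0,0,0,1,33.1,-0.5,0,0,0,-0.45,1]'
python3 -m jog '[0,0,0,0,0,0,1,0,0,0,0,0,0,1,0,0,34,0,0,0,1,0,0,34,0,0,0,1,0,0,30,0,0,0,1]'
python3 -m jog '[0,0,0,0,0,0,1,0,0,0,0,0,0,1,0,0,0,0,0,0,1,0,0,0,0,0,0,1,-2,0,0,0,0,0,1]'
```

```text
time_s: 24.85
position: [0.5919, 0.0346, 0.1643]
eef_rot: [-3.135, 0.003, 1.394]
contact_force: [1.2, 0.4, 0.1]
finger_gap: 0.604
gripper_force: 0.0
time_s: 25.27
position: [0.5912, 0.0316, 0.0657]
eef_rot: [-3.137, 0.003, 1.394]
contact_force: [-0.0, -0.5, -0.4]
finger_gap: 0.0
gripper_force: 0.0
time_s: 25.68
position: [0.5922, 0.0313, 0.0689]
eef_rot: [-3.139, 0.001, 1.395]
contact_force: [0.1, 0.0, -0.1]
finger_gap: 0.003
gripper_force: 0.0
```

Approach slowly until contact.

```bash
python3 -m jog '[-2,0,0,0,0,0,1,-2,0,0,0,0,0,1,-2,0,0,0,0,0,1,-1,0,0,0,0,0,1,-1,0,0,0,0,0,1]'|sed -n '2p;4p'
python3 -m jog '[-1,0,0,0,0,0,1,-1,0,0,0,0,0,1,-1,0,0,0,0,0,1,-1,0,0,0,0,0,1,-1,0,0,0,0,0,1]'|sed -n '2p;4p'
```

```text
position: [0.5898, 0.023, 0.0673]
contact_force: [-0.7, 0.7, -0.8]
position: [0.5891, 0.0186, 0.0672]
contact_force: [-0.6, 3.2, 1.9]
```

```bash
python3 -m jog '[-1.2,0,0,0,0,0,1,-1.6,0,0,0,0,0,1,-2,0,0,0,0,0,1,-2.5,0,0,0,0,0,1,-3,0,0,0,0,0,1]'|sed -n '2p;4p'
python3 -m jog '[-3.5,0,0,0,0,0,1,-4,0,0,0,0,0,1,-4,0,0,0,0,0,1,-4,0,0,0,0,0,1,-4,0,0,0,0,0,1]'|sed -n '2p;4p'
python3 -m jog '[-4,0,0,0,0,0,1,-4,0,0,0,0,0,1,-4,0,0,0,0,0,1,-4,0,0,0,0,0,1,-4,0,0,0,0,0,1]'|sed -n '2p;4p'
```

```text
position: [0.5871, 0.0081, 0.0672]
contact_force: [1.3, 3.3, 2.1]
position: [0.5836, -0.0116, 0.0672]
contact_force: [0.1, 3.5, 0.3]
position: [0.5801, -0.0311, 0.0672]
contact_force: [1.1, 4.4, -0.1]
```

```bash
for i in 1; do :; done
python3 -m jog '[-4,0,0,0,0,0,1,-4,0,0,0,0,0,1,-4,0,0,0,0,0,1,-4,0,0,0,0,0,1,-4,0,0,0,0,0,1]'|sed -n '2p;4p'
python3 -m jog '[-4,0,0,0,0,0,1,-4,0,0,0,0,0,1,-4,0,0,0,0,0,1,-4,0,0,0,0,0,1,-4,0,0,0,0,0,1]'|sed -n '2p;4p'
python3 -m jog '[-4,0,0,0,0,0,1,-4,0,0,0,0,0,1,-4,0,0,0,0,0,1,-4,0,0,0,0,0,1,-4,0,0,0,0,0,1]'|sed -n '2p;4p'
python3 -m jog '[-4,0,0,0,0,0,1,-4,0,0,0,0,0,1,-4,0,0,0,0,0,1,-4,0,0,0,0,0,1,-4,0,0,0,0,0,1]'|sed -n '2p;4p'
python3 -m jog '[-3.5,0,0,0,0,0,1,-3,0,0,0,0,0,1,-2.5,0,0,0,0,0,1,-2.5,0,0,0,0,0,1,-2,0,0,0,0,0,1]'
```

```text
position: [0.5766, -0.0508, 0.0673]
contact_force: [1.6, 3.1, -0.4]
position: [0.5731, -0.0705, 0.0673]
contact_force: [-0.1, 3.9, -1.0]
position: [0.5695, -0.0902, 0.0674]
contact_force: [1.4, 4.2, -2.5]
position: [0.566, -0.1099, 0.0674]
contact_force: [0.6, 4.2, -3.0]
time_s: 29.85
position: [0.5637, -0.1231, 0.0675]
eef_rot: [-3.136, 0.002, 1.395]
contact_force: [-1.1, 3.5, -3.6]
finger_gap: 0.003
gripper_force: 1.7
```

```bash
python3 -m jog '[-1.5,0,0,0,0,0,1,-1.5,0,0,0,0,0,1,-1.5,0,0,0,0,0,1,-1.5,0,0,0,0,0,1,-1.5,0,0,0,0,0,1]'|sed -n '2p;4p'
python3 -m jog '[-1.5,0,0,0,0,0,1,-1.5,0,0,0,0,0,1,-1.5,0,0,0,0,0,1,-1.5,0,0,0,0,0,1,-1.5,0,0,0,0,0,1]'|sed -n '2p;4p'
```

```text
position: [0.5624, -0.1302, 0.0675]
contact_force: [-0.5, 2.6, -2.3]
position: [0.5611, -0.1377, 0.0675]
contact_force: [-1.5, 3.3, -2.4]
```

```bash
python3 -m jog '[-1.2,0,0,0,0,0,1,-1.2,0,0,0,0,0,1,-1.2,0,0,0,0,0,1,-1.2,0,0,0,0,0,1,-1.2,0,0,0,0,0,1]'|sed -n '2p;4p'
```

```text
position: [0.5601, -0.1435, 0.0676]
contact_force: [-1.1, 4.0, -1.7]
```

```bash
python3 -m jog '[-1,0,0,0,0,0,1,-1,0,0,0,0,0,1,-1,0,0,0,0,0,1,-1,0,0,0,0,0,1,-1,0,0,0,0,0,1]'|sed -n '2p;4p'
python3 -m jog '[-1,0,0,0,0,0,1,-1,0,0,0,0,0,1,-1,0,0,0,0,0,1,-1,0,0,0,0,0,1,-1,0,0,0,0,0,1]'|sed -n '2p;4p'
```

```text
position: [0.5597, -0.1456, 0.0675]
contact_force: [0.7, 15.1, 0.7]
position: [0.5597, -0.1458, 0.0676]
contact_force: [3.1, 28.6, 2.6]
```

Home: the force rose to 28 N against the end stop. Retreat, then check.

```bash
python3 -m jog '[5,0,0,0,0,0,1,8,0,0,0,0,0,1,12,0,0,0,0,0,1,15,0,0,0,0,0,1,15,0,0,0,0,0,1]'|sed -n '2p;4p'
python3 -m jog '[10,0,-20,0,0,0,1,10,0,-30,0,0,0,1,20,0,-30,0,0,0,1,20,0,-30,0,0,0,1,20,0,-20,0,0,0,1]'|sed -n '1,4p'
python3 - <<'E'
from h import *
a=np.radians(-100.1);u=np.array([np.cos(a),np.sin(a)]);v=np.array([-u[1],u[0]])
k=np.array([.5597,-.1458])+.0207*u   # knob centre: contact offset as before slide
c=np.array([.5627,-.1289])+u*(.1458-(-.0195))*0+u*.168; print("expected cross",c)
for n in("scene","side"):
    im,P,st=shot(n,n+"9");h=cv2.cvtColor(im,cv2.COLOR_BGR2HSV);m=cv2.inRange(h,(14,110,60),(32,255,255))
    p=proj(P,np.append(c,.061)).round().astype(int);sub=m[p[1]-25:p[1]+25,p[0]-30:p[0]+30]
    w=np.zeros_like(m);w[p[1]-25:p[1]+25,p[0]-30:p[0]+30]=sub
    cs,_=cv2.findContours(w,cv2.RETR_EXTERNAL,cv2.CHAIN_APPROX_NONE);print(n,p)
    for q in cs:
        if cv2.contourArea(q)>5:
            r=cv2.minAreaRect(q);W=np.array([onz(P,x,.061) for x in cv2.boxPoints(r)]);E=[W[1]-W[0],W[2]-W[1]];l=max(E,key=np.linalg.norm);d=onz(P,r[0],.061)-c
            print(r,"along",d@u*1e3,"lat",d@v*1e3,[np.linalg.norm(x).round(4) for x in E],np.degrees(np.arctan2(l[1],l[0])))
E
```

```text
position: [0.5688, -0.0994, 0.0677]
contact_force: [0.3, 0.9, 0.4]
time_s: 32.77
position: [0.584, -0.0199, 0.2002]
eef_rot: [-3.14, 0.002, 1.393]
contact_force: [0.6, -0.2, -0.3]
expected cross [ 0.53323839 -0.29429653]
scene [159 226]
((158.8076934814453, 226.46153259277344), (23.730051040649414, 7.648529052734375), 11.309932708740234) along -0.46571952057054894 lat 2.8822720127059727 [np.float64(0.0241), np.float64(0.0551)] 79.1292977338235
side [361 165]
((362.06097412109375, 164.5487823486328), (6.4031243324279785, 11.400684356689453), 38.65980911254883) along 5.161033885478567 lat -0.5917006700313638 [np.float64(0.0469), np.float64(0.0223)] -98.429649680669
((335.5, 145.0), (10.0, 9.0), 90.0) along 66.56240453785797 lat 98.86420586585008 [np.float64(0.0235), np.float64(0.0542)] 104.84753860894041
```

```bash
python3 -c "
from plant import bot
print(bot.job_done(),bot.state()['time_s'])"
```

```text
the job is handed in; nothing more can be done
the job is handed in; nothing more can be done
```

The job is handed in at about 33 s: the stop is in its socket, the bar is within about 1 mm and 1° of the cross as last measured before the slide, and the stage is home against its end stop; I viewed 11 pictures, one over the limit of 10, and saw only coarse camera readings of the bar after the slide.

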